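# Stamp two job cards, then re-ink the stamp in its sprung ring

## Task

Pick up the round black inspection stamp and, keeping it upright, stamp the round field of the blue card first, lift it clear, then stamp the round field of the yellow card. Then set the stamp foot-down in the red sprung ring of the ink station and press it down against the spring, nearly as far as it goes, and finish while still holding it pressed down there: do not let go. Do not shift the flux bottle, the roll of tape or the heatsink.

Things in the scene. Friction and masses are not known exactly. Their poses are not given: they have to be found in the camera images.
- stamp_mid (a point): round inspection stamp standing upright on the bench, 84 mm tall, black grip part above a slightly slimmer white foot (34 mm across, 30 mm high), 36 mm across at its widest, about 90 g. This point is on its axis half-way up (42 mm above the face of the foot); its z axis points up along the stamp. Grip it from above round the black part, in its upper half, so that the lowest 30 mm stay free.
- stamp_foot (a point): centre of the stamping face under the stamp's foot; z axis up along the stamp
- stamp: the same stamp; origin at the centre of the stamping face, as stamp_foot
- blue_card: fixed job-card holder, 80 x 80 mm square, 8 mm high, blue plastic edge with a white card and a printed blue ring of 48 mm; origin at the centre of its underside. It may lie left or right of the yellow one, turned a little.
- blue_card_centre (a point): centre of the printed blue ring, on the card's top surface 8 mm above the bench; this is where the stamp's face must press
- yellow_card: fixed job-card holder like the blue one, but with a yellow plastic edge and a printed yellow ring of 48 mm; origin at the centre of its underside
- yellow_card_centre (a point): centre of the printed yellow ring, on the card's top surface 8 mm above the bench; this is where the stamp's face must press
- ink_station: fixed re-inking station: round dark steel base 108 mm across and 12 mm high, two guide rods 78 mm apart along its x axis that end 43 mm above the bench, and on a coil spring between them a red ring-shaped cup; origin at the centre of the base's underside
- cup_floor (a point): centre of the blue ink pad that is the floor of the red ring cup; it moves with the cup: 34 mm above the bench at rest, 20 mm when fully pressed down. The cup's bore is 44 mm across, flaring to 50 mm at the rim, and the rim stands 16 mm above the floor; the bore is vertical.
- ring_cup (a joint): travel of the ring cup downwards in m: 0 at rest (top), 0.014 pressed fully down; a spring pushes it up with about 2 N at the top and 9 N at the bottom
- flux_bottle: loose white needle bottle with black cap, 36 mm across, 98 mm tall, origin at the centre of its underside; leave alone
- kapton_tape: loose roll of amber tape lying flat, 69 mm across, 12 mm high, origin at the centre of its underside; leave alone
- heatsink: loose black finned heatsink 48 x 72 x 27 mm, origin at the centre of its underside; leave alone
There are look-alikes about, which are no part of the job. What is shaped like the yellow_card but green or pink is not meant.

How it is judged:
By the outcome, as a careful person would: the job done as asked, in the order asked, and still so for the second after the job is handed in, while the arm keeps its last pose, push and grip.
It also fails if it takes over 54 s, if anything falls off the work surface, if the arm or the gripper's body presses on something with over 40 N, if the wrist force passes 120 N, or if a joint passes its speed limit or range.

## Robot

A 6-joint arm with a two-finger parallel gripper is mounted at the origin on a cart in front of the work surface, level with it; the furniture and walls round the work are solid. World frame = base frame: x ahead of the robot, y to its left, z up, the work surface at z = 0. Lengths are in m, angles in rad, forces in N, time in s.
With the tool pointing down it reaches from about 0.375 to 0.975 m from the base axis. Payload 3.8 kg.
Tool frame: the origin (TCP) lies on the centre line of the jaws, within the pads' length; the fingertips stand 14 mm ahead of it and the grasp point (between the pads) lies 5 mm behind it; x points along the fingers, y is the direction in which the jaws open and shut, and the axes are right-handed (so a half turn about x gives the same grasp; the last joint's range is limited). The gripper opens to 85 mm and grips with 20 to 120 N. Pads are 22 mm wide; open, the fingers measure 114 mm over their backs; the gripper's body (76 mm by 85 mm) begins 54 mm behind the grasp point. The pads swing forward as they close: fully open they stand 13 mm farther back than shut.
Start: joints at [1.232, 0.264, 1.604, -0, 1.274, -0.037], TCP at [0.201, 0.644, 0.206] pointing down, gripper open.
Joint ranges: [-2.63, 2.63], [-0.94, 2.18], [0.31, 2.57], [-1.31, 4.45], [0, 2.66], [-2.55, 2.55]. Speed limits (rad/s): [2.57, 2.57, 3.14, 3.14, 3.14, 3.14].

## Interface

Orientations are given as a rotation vector (axis times angle).
In Python, from workcell import bot gives the robot as it stands.
- The arm moves only by the shell command python3 -m creep 'ROWS' [FORCE]. ROWS is JSON, a list of rows, each an object with "grip": the finger opening in cm, from 0 to 8.54; "dp": the shift along the tool's x, y, z in cm, a list of three; "rotation": the turn, a rotation vector about the tool's x, y, z in rad, a list of three. A call has 1 to 5 rows; each row is the pose to reach, as a shift and turn from the pose commanded when the call began, along the tool's axes at that moment; what a row does not reach only later rows make up. A row lasts 1/12 s, in which the tool goes at most 41.7 mm and 7.16 degrees, less where a joint would pass 70% of its speed; a pose out of reach is approached as far as the arm can. A call with a gripper value outside its range is refused whole. The fingers move at their own pace and stop on an object; FORCE is the grip in N (left out, the last holds). Time passes only in rows, so rows that repeat a pose let the fingers close. It gives the time, the measured TCP pose, the force and the opening at its end, in the units of the state.
- bot.read_state(): the state, without advancing time (a new reading comes with each control period).
- bot.read_camera(name): name is "scene" or "top" or "wrist"; returns (picture, depth): 420x560x3 uint8, red, green, blue; 420x560 float32, m along the optical axis (not along the pixel's ray), 0 where there is no reading.
- bot.get_calibration(name): a dict with "fx", "fy", "cx", "cy" (pixels), "dist" ([k1, k2, p1, p2, k3] as OpenCV has them; the pictures are not rectified), "rvec" (rotation vector, rad) and "tvec" (3), from world to camera coordinates, as OpenCV has them. Camera axes: x right, y down, z forward; pixel columns grow to the right and rows downward; lengths in m; the calibration is good to about 2 mm. A picture is of the moment at which its call begins: read the wrist's pose just before it. get_calibration takes no time and is no camera call; for the wrist camera it gives the pose at the moment of the call.
- bot.finish_job(): hands the job in, once; it reports no verdict.
The state is a dict: "time": time; "q": joint angles; "joint_vel": joint speeds; "joint_torque": joint torques, N m; "tool_pos": TCP position; "tcp_rot": TCP orientation; "wrist_force": force on the tool from outside, world axes, zero at the start; "torque": the same for the moment, N m; "width": opening from 0.0 (shut) to 1.0 (fully open).
Only numpy, scipy, OpenCV 4.12 (cv2) and the standard library are available. Lean on these libraries where they do the work, as an engineer would, in place of code of your own. Each camera call takes 0.05 s, during which the arm holds its last target.

## Working session

There is one attempt and no reset: what is moved stays moved. The work goes in short steps, Python scripts to look and compute and a shell command to move; the robot and the scene stay as the last step left them, time stands still between calls to the robot, and variables do not carry over. Pictures are saved under pics/ and viewed, and the job is handed in when it is done.

```bash
mkdir -p pics; ls; python3 - <<'E'
from workcell import bot
import cv2,numpy as np
print(bot.read_state())
for n in ("scene","top"):
    im,d=bot.read_camera(n); cv2.imwrite(f"pics/{n}0.png",im[:,:,::-1]); np.savez(f"{n}0.npz",im=im,d=d)
    print(n,bot.get_calibration(n))
E
```

```text
pics
{'time': 0.0, 'q': array([ 1.23204866e+00,  2.64755661e-01,  1.60540075e+00,  2.12327404e-05,
        1.27370445e+00, -3.68833956e-02]), 'joint_vel': array([-1.46493977e-03, -7.41204489e-04,  1.81678387e-04, -1.57918900e-04,
        8.35996495e-05, -9.34087254e-04]), 'joint_torque': array([ 2.85833943e-03, -5.15092993e+01, -3.67326558e+01,  2.45033033e-05,
        1.29904298e-02,  1.51988502e-05]), 'tool_pos': array([0.20039496, 0.64372679, 0.20504597]), 'tcp_rot': array([ 0.23518746,  1.55822357, -0.23869285]), 'wrist_force': array([-0.05525143,  0.83943519,  0.02228698]), 'torque': array([ 0.0365553 , -0.0032885 ,  0.01590318]), 'width': 1.002724191614679}
scene {'fx': 495.699511230363, 'fy': 495.699511230363, 'cx': 277.34853888980035, 'cy': 211.32604277880932, 'dist': array([-0.17955203,  0.        ,  0.        ,  0.        ,  0.        ]), 'rvec': array([ 2.02457237, -0.52304037,  0.32658762]), 'tvec': array([-0.37873223,  0.25332694,  0.93148162])}
top {'fx': 475.49298114105477, 'fy': 475.49298114105477, 'cx': 281.9042492324014, 'cy': 211.20211228732398, 'dist': array([-0.11656596,  0.        ,  0.        ,  0.        ,  0.        ]), 'rvec': array([ 2.15429677, -2.06905269,  0.20630128]), 'tvec': array([0.19123381, 0.55387358, 1.26402264])}
```

View pics/scene0.png

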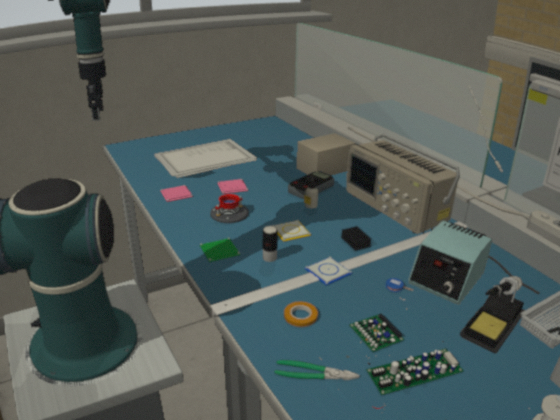

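View pics/top0.png

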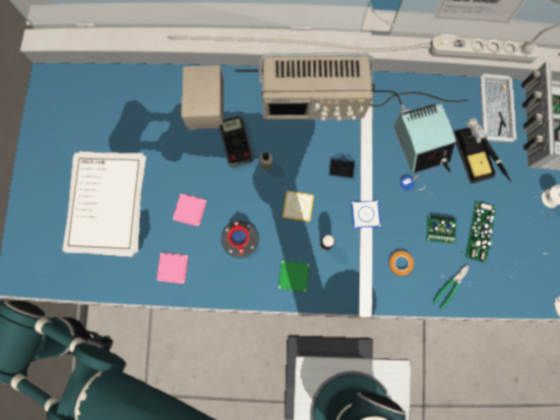

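```bash
python3 - <<'E'
import cv2,numpy as np
a=cv2.imread("pics/scene0.png")[160:310,160:400]; cv2.imwrite("pics/s1.png",cv2.resize(a,(800,500),interpolation=cv2.INTER_CUBIC))
a=cv2.imread("pics/top0.png")[130:300,150:420]; cv2.imwrite("pics/t1.png",cv2.resize(a,(794,500),interpolation=cv2.INTER_CUBIC))
E
```

```text
(no output)
```

View pics/s1.png

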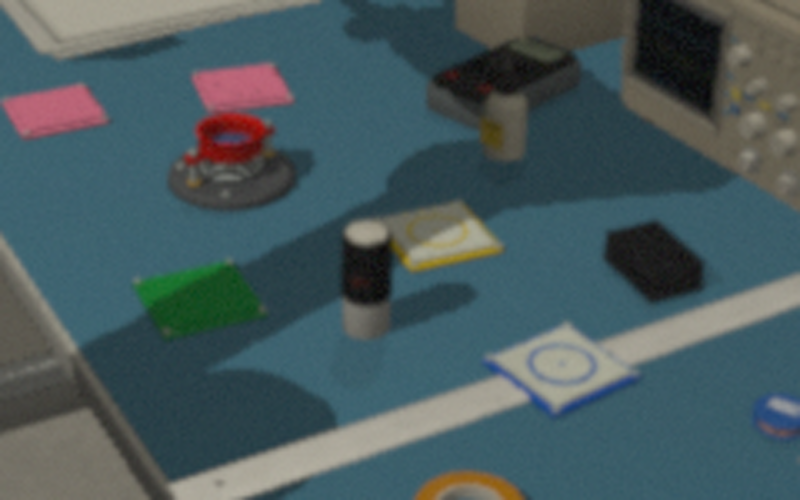

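View pics/t1.png

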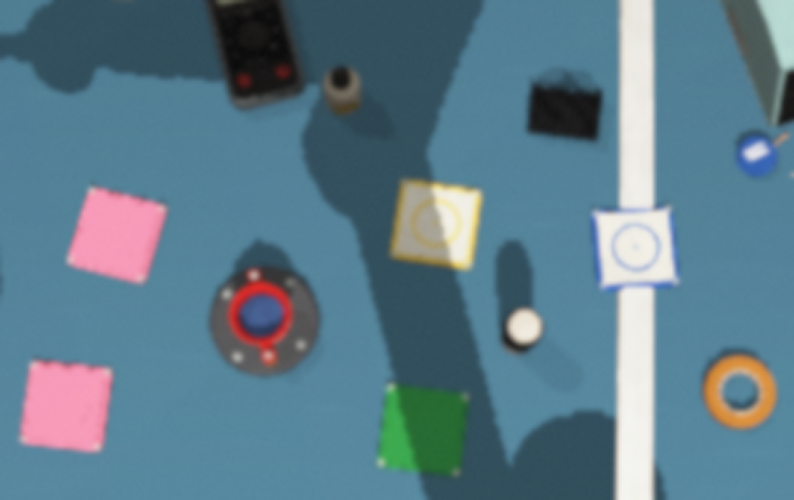

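The scene picture shows the stamp at (270,243). In the top picture I read these positions:
- stamp (328,241)
- blue card (366,214)
- yellow card (298,206)
- ink cup (239,238)
- flux bottle (266,158)
- heatsink (342,168)
- tape (402,263)

```bash
cat > h.py <<'E'
import cv2,numpy as np
from workcell import bot
from scipy.spatial.transform import Rotation as R
def ray(c,uv):
    K=np.array([[c['fx'],0,c['cx']],[0,c['fy'],c['cy']],[0,0,1]])
    n=cv2.undistortPoints(np.array(uv,float).reshape(-1,1,2),K,c['dist'])[:,0]
    Rm=R.from_rotvec(c['rvec']).as_matrix()
    d=np.c_[n,np.ones(len(n))]
    return -Rm.T@c['tvec'], d@Rm   # origin, dirs (unit optical depth)
def onz(c,uv,z):
    o,d=ray(c,uv); return o+d*((z-o[2])/d[:,2])[:,None]
def cloud(c,dep):
    h,w=dep.shape; u,v=np.meshgrid(np.arange(w),np.arange(h))
    o,d=ray(c,np.c_[u.ravel(),v.ravel()]); return (o+d*dep.reshape(-1,1)).reshape(h,w,3)
def proj(c,p):
    K=np.array([[c['fx'],0,c['cx']],[0,c['fy'],c['cy']],[0,0,1]])
    return cv2.projectPoints(np.array(p,float).reshape(-1,3),c['rvec'],c['tvec'],K,c['dist'])[0][:,0]
E
python3 - <<'E'
from h import *
for n in("top","scene"):
    f=np.load(n+"0.npz"); im=f['im'];P=cloud(bot.get_calibration(n),f['d']);hsv=cv2.cvtColor(im,cv2.COLOR_RGB2HSV)
    c=bot.get_calibration(n)
    print(n)
    boxes={"top":dict(stamp=(312,222,345,262),blue=(348,196,384,232),yel=(280,188,317,225),ink=(216,215,262,262),flux=(255,145,280,172),heat=(325,150,360,180),tape=(385,246,418,280)),
     "scene":dict(stamp=(258,222,284,265),blue=(304,254,354,287),yel=(276,216,314,244),ink=(208,190,252,224))}[n]
    for k,(a,b,e,g) in boxes.items():
        Q=P[b:g,a:e].reshape(-1,3);Q=Q[f['d'][b:g,a:e].ravel()>0]
        m=Q[:,2]>{'blue':.005,'yel':.005,'tape':.006}.get(k,.015)
        q=Q[m]; print(k,m.sum(),"tablez",np.median(Q[~m,2]).round(4),"mean",q.mean(0).round(4),"mid",((np.percentile(q,2,0)+np.percentile(q,98,0))/2).round(4),"ext",np.ptp(q,axis=0).round(3),"zmax",np.percentile(q[:,2],[50,98]).round(4))
        if k=='ink':
            s=hsv[b:g,a:e];H=s[...,0];red=((H<8)|(H>172))&(s[...,1]>140)&(s[...,2]>80)
            v,u=np.nonzero(red); print("red px",len(u),"centre",((u.min()+u.max())/2+a,(v.min()+v.max())/2+b))
E
```

```text
top
stamp 168 tablez 0.0016 mean [0.4611 0.0889 0.0748] mid [0.463  0.0882 0.0596] ext [0.035 0.033 0.072] zmax [0.0807 0.087 ]
blue 694 tablez 0.0021 mean [ 0.5585 -0.0278  0.0082] mid [ 0.5595 -0.0277  0.0092] ext [0.107 0.103 0.01 ] zmax [0.0079 0.0133]
yel 686 tablez 0.0018 mean [0.573  0.1695 0.0082] mid [0.5725 0.1675 0.0092] ext [0.109 0.108 0.012] zmax [0.0079 0.0133]
ink 451 tablez 0.0039 mean [0.4703 0.3318 0.0363] mid [0.4704 0.3298 0.0341] ext [0.092 0.089 0.041] zmax [0.036  0.0529]
red px 206 centre (np.float64(238.0), np.float64(239.0))
flux 162 tablez 0.0021 mean [0.6925 0.2663 0.0541] mid [0.6948 0.2668 0.0503] ext [0.037 0.035 0.066] zmax [0.0543 0.0801]
heat 167 tablez 0.003 mean [0.6911 0.0433 0.0248] mid [0.6912 0.0444 0.0242] ext [0.054 0.07  0.021] zmax [0.0254 0.0323]
tape 378 tablez 0.0016 mean [ 0.4202 -0.1311  0.0108] mid [ 0.4219 -0.1319  0.0115] ext [0.094 0.093 0.013] zmax [0.0107 0.0168]
scene
stamp 423 tablez 0.0009 mean [0.4557 0.0745 0.0549] mid [0.4586 0.0799 0.0497] ext [0.034 0.038 0.069] zmax [0.0564 0.0825]
blue 518 tablez 0.0014 mean [ 0.5524 -0.0344  0.0067] mid [ 0.554  -0.0325  0.0073] ext [0.106 0.086 0.005] zmax [0.0065 0.0094]
yel 390 tablez 0.0006 mean [0.562  0.1577 0.0108] mid [0.5379 0.1361 0.0393] ext [0.141 0.137 0.076] zmax [0.0068 0.0734]
ink 383 tablez 0.0022 mean [0.4651 0.3272 0.0358] mid [0.4656 0.3295 0.0324] ext [0.087 0.071 0.037] zmax [0.0367 0.0493]
red px 228 centre (np.float64(228.0), np.float64(201.0))
```

```bash
cat >> h.py <<'E'
def togo(p,up=None,yaw=None,ref=None):
    """dp (cm) & rotation (tool axes) from pose now to p with tool x down; tool y at heading yaw (world) if given"""
    s=bot.read_state(); M=R.from_rotvec(s['tcp_rot']).as_matrix()
    y=M[:,1].copy() if yaw is None else np.array([np.cos(yaw),np.sin(yaw),0]); y[2]=0; y/=np.linalg.norm(y)
    x=np.array([0,0,-1.]); T=np.c_[x,y,np.cross(x,y)]
    print("t",round(s['time'],2),"pos",s['tool_pos'].round(4),"tilt x",M[:,0].round(4),"y",M[:,1].round(3),"q",s['q'].round(3),"F",s['wrist_force'].round(2),"w",round(s['width']*85.4,1))
    print("dp",(M.T@(np.array(p)-s['tool_pos'])*100).round(2),"rot",R.from_matrix(M.T@T).as_rotvec().round(3))
E
python3 - <<'E'
from h import *
togo([.46,.085,.2]); togo([.46,.085,.2],yaw=0);togo([.46,.085,.2],yaw=np.pi/2)
c=bot.get_calibration('wrist'); Rm=R.from_rotvec(c['rvec']).as_matrix();print(c['fx'],-Rm.T@c['tvec'],Rm)
E
```

```text
t 0.1 pos [0.2004 0.6438 0.2052] tilt x [-6.0e-04 -1.9e-03 -1.0e+00] y [ 0.297  0.955 -0.002] q [ 1.232  0.265  1.605 -0.     1.274 -0.037] F [0.16 0.23 0.03] w 85.6
dp [  0.61 -45.64  41.4 ] rot [-0.    -0.     0.002]
t 0.1 pos [0.2004 0.6438 0.2052] tilt x [-6.0e-04 -1.9e-03 -1.0e+00] y [ 0.297  0.955 -0.002] q [ 1.232  0.265  1.605 -0.     1.274 -0.037] F [0.16 0.23 0.03] w 85.6
dp [  0.61 -45.64  41.4 ] rot [1.269e+00 1.000e-03 2.000e-03]
t 0.1 pos [0.2004 0.6438 0.2052] tilt x [-6.0e-04 -1.9e-03 -1.0e+00] y [ 0.297  0.955 -0.002] q [ 1.232  0.265  1.605 -0.     1.274 -0.037] F [0.16 0.23 0.03] w 85.6
dp [  0.61 -45.64  41.4 ] rot [-0.302 -0.     0.002]
355.1588487777569 [0.13290949 0.66427127 0.37210606] [[ 0.2961345   0.95514506 -0.00150854]
 [ 0.91751318 -0.28402738  0.27838466]
 [ 0.26546926 -0.08382341 -0.96046848]]
```

```bash
python3 -m creep '[{"grip":8.5,"dp":[-4,-25,24.5],"rotation":[-0.302,0,0]},{"grip":8.5,"dp":[-4,-25,24.5],"rotation":[-0.302,0,0]},{"grip":8.5,"dp":[-4,-25,24.5],"rotation":[-0.302,0,0]},{"grip":8.5,"dp":[-4,-25,24.5],"rotation":[-0.302,0,0]},{"grip":8.5,"dp":[-4,-25,24.5],"rotation":[-0.302,0,0]}]' 40
python3 - <<'E'
from h import *
togo([.36,.33,.25],yaw=np.pi/2)
E
```

```text
time: 0.52
tool_pos: [0.2952, 0.4583, 0.2295]
tcp_rot: [-0.002, 1.571, 0.0]
wrist_force: [1.6, -0.5, 0.1]
width: 0.995
t 0.52 pos [0.2952 0.4583 0.2295] tilt x [-5.0e-04 -1.1e-03 -1.0e+00] y [-0.001  1.    -0.001] q [ 0.953  0.005  1.853 -0.     1.285 -0.619] F [ 1.58 -0.46  0.12] w 84.9
dp [ -2.04 -12.84   6.47] rot [ 0.001 -0.001  0.001]
```

```bash
python3 -m creep '[{"grip":8.5,"dp":[-2,-12.8,6.5],"rotation":[0,0,0]},{"grip":8.5,"dp":[-2,-12.8,6.5],"rotation":[0,0,0]},{"grip":8.5,"dp":[-2,-12.8,6.5],"rotation":[0,0,0]},{"grip":8.5,"dp":[-2,-12.8,6.5],"rotation":[0,0,0]},{"grip":8.5,"dp":[-2,-12.8,6.5],"rotation":[0,0,0]}]'
cat >> h.py <<'E'
def snap(name):
    c=bot.get_calibration('wrist'); im,d=bot.read_camera('wrist'); cv2.imwrite(f"pics/{name}.png",im[:,:,::-1]); np.savez(name+".npz",im=im,d=d,**c); return c,im,d
E
python3 - <<'E'
from h import *
togo([.36,.33,.25],yaw=np.pi/2)
snap("w1")
E
```

```text
time: 0.93
tool_pos: [0.3618, 0.3289, 0.2507]
tcp_rot: [0.003, 1.569, -0.004]
wrist_force: [0.9, 0.5, 0.2]
width: 0.998
t 0.93 pos [0.3618 0.3289 0.2507] tilt x [ 1.7e-03 -9.0e-04 -1.0e+00] y [ 0.004  1.    -0.001] q [ 0.688 -0.12   1.933 -0.002  1.328 -0.878] F [0.94 0.53 0.24] w 85.2
dp [ 0.07  0.11 -0.18] rot [-0.004  0.002  0.001]
```

View pics/w1.png

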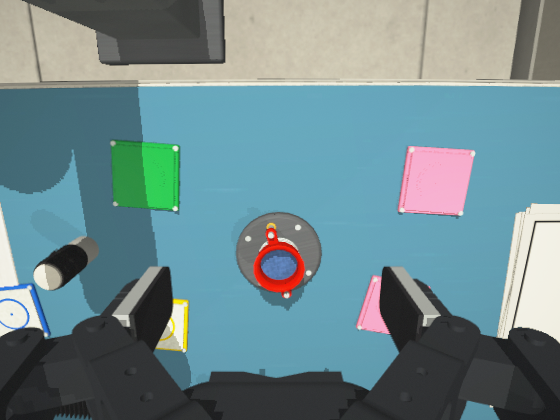

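Wrist view: ink cup at (279,268) with its blue pad inside, the stamp leaning in perspective at (65,262), and the yellow and blue cards partly cut off at lower left. I'll measure the cup here, then move on.

```bash
python3 - <<'E'
from h import *
f=np.load("w1.npz");c={k:f[k] for k in('fx','fy','cx','cy','dist','rvec','tvec')}
im=f['im'];hsv=cv2.cvtColor(im,cv2.COLOR_RGB2HSV).astype(int);H,S,V=hsv.transpose(2,0,1)
P=cloud(c,f['d'])
sl=np.zeros(H.shape,bool);sl[200:310,225:335]=1
red=sl&((H<8)|(H>172))&(S>150)&(V>60)
q=P[red];t=q[(q[:,2]>.046)&(q[:,2]<.056)];print("rim z",np.median(t[:,2]),len(t))
def fit(p):
    A=np.c_[2*p[:,:2],np.ones(len(p))];s=np.linalg.lstsq(A,(p[:,:2]**2).sum(1),rcond=None)[0];return s[:2],np.sqrt(s[2]+s[:2]@s[:2])
# rim outer contour
cs,_=cv2.findContours(red.astype(np.uint8),cv2.RETR_CCOMP,cv2.CHAIN_APPROX_NONE)
for k in cs:
    if len(k)>40:
        k=k[:,0];print(len(k),k.mean(0),"onz .05",fit(onz(c,k,.05)), cv2.fitEllipse(k))
print("depth mid rim",((t.min(0)+t.max(0))/2).round(4),np.ptp(t,axis=0).round(3))
pad=sl&(H>105)&(H<125)&(S>100)&(np.abs(P[...,2]-.034)<.006)
q=P[pad];print("pad",pad.sum(),q.mean(0).round(4),((np.percentile(q,1,0)+np.percentile(q,99,0))/2).round(4),np.ptp(q,axis=0).round(3))
b=sl&(S<60)&(V<140)&(P[...,2]>.008)&(P[...,2]<.018);q=P[b]
print("base",b.sum(),((q.min(0)+q.max(0))/2).round(4),np.ptp(q,axis=0).round(3))
h=cv2.convexHull(np.argwhere(b)[:,::-1].astype(np.int32))[:,0];print("basefit",fit(onz(c,h,.012)))
E
```

```text
rim z 0.04904757188190423 738
178 [277.97752809 264.3988764 ] onz .05 (array([0.46421659, 0.33038404]), np.float64(0.03245045604057227)) ((277.9359130859375, 264.40057373046875), (47.52195739746094, 61.134666442871094), 164.5011444091797)
96 [278.46875    264.45833333] onz .05 (array([0.46420817, 0.33090679]), np.float64(0.02016084263175547)) ((278.4363098144531, 264.4083251953125), (31.21605682373047, 37.313453674316406), 88.96730041503906)
depth mid rim [0.4692 0.331  0.0488] [0.059 0.058 0.006]
pad 766 [0.4715 0.3313 0.0336] [0.4716 0.3315 0.0336] [0.037 0.04  0.004]
base 2706 [0.4692 0.3312 0.0111] [0.105 0.106 0.006]
basefit (array([0.46791405, 0.33082051]), np.float64(0.05259460614308062))
```

```bash
python3 -m creep '[{"grip":8.5,"dp":[0,-22,0],"rotation":[0,0,0]},{"grip":8.5,"dp":[0,-22,0],"rotation":[0,0,0]},{"grip":8.5,"dp":[0,-22,0],"rotation":[0,0,0]},{"grip":8.5,"dp":[0,-22,0],"rotation":[0,0,0]},{"grip":8.5,"dp":[0,-22,0],"rotation":[0,0,0]}]'
python3 -m creep '[{"grip":8.5,"dp":[0,-2,0],"rotation":[0,0,0]},{"grip":8.5,"dp":[0,-2,0],"rotation":[0,0,0]},{"grip":8.5,"dp":[0,-2,0],"rotation":[0,0,0]}]'
python3 - <<'E'
from h import *
togo([.36,.09,.25],yaw=np.pi/2)
snap("w2")
E
```

```text
time: 1.4
tool_pos: [0.3592, 0.1236, 0.2495]
tcp_rot: [-0.002, 1.571, 0.003]
wrist_force: [0.9, 0.2, 0.5]
width: 0.993
time: 1.65
tool_pos: [0.36, 0.1042, 0.2498]
tcp_rot: [0.002, 1.571, -0.001]
wrist_force: [0.2, 0.3, -0.3]
width: 0.994
t 1.65 pos [0.36   0.1042 0.2498] tilt x [-2.e-04  1.e-03 -1.e+00] y [0.002 1.    0.001] q [ 2.140e-01 -3.630e-01  2.123e+00  1.000e-03  1.381e+00 -1.355e+00] F [ 0.23  0.26 -0.34] w 84.9
dp [-0.02 -1.42  0.  ] rot [-0.002 -0.    -0.001]
```

View pics/w2.png

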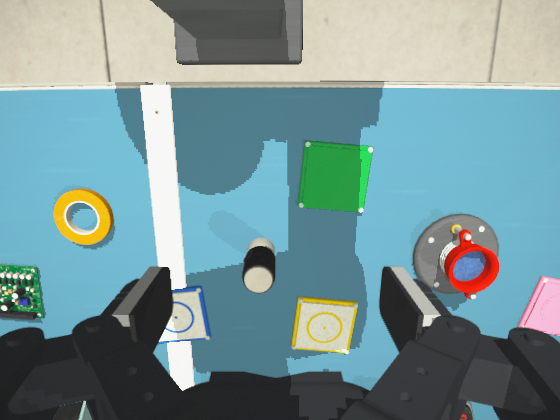

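Yellow ring at (324,327) is fully visible, and the stamp is centred at about (259,265). The blue ring at (181,317) is partly behind the left finger.

```bash
python3 - <<'E'
from h import *
f=np.load("w2.npz");c={k:f[k] for k in('fx','fy','cx','cy','dist','rvec','tvec')}
im=f['im'];hsv=cv2.cvtColor(im,cv2.COLOR_RGB2HSV).astype(int);H,S,V=hsv.transpose(2,0,1)
P=cloud(c,f['d'])
def box(u0,v0,u1,v1):
    m=np.zeros(H.shape,bool);m[v0:v1,u0:u1]=1;return m
def fit(p):
    A=np.c_[2*p[:,:2],np.ones(len(p))];s=np.linalg.lstsq(A,(p[:,:2]**2).sum(1),rcond=None)[0];return s[:2].round(4),np.sqrt(s[2]+s[:2]@s[:2]).round(4)
st=box(235,225,285,298)
q=P[st&(P[...,2]>.078)];print("stamp top",len(q),q.mean(0).round(4),fit(q[:0]) if 0 else ((q.min(0)+q.max(0))/2).round(4),np.ptp(q,axis=0).round(3))
for lo,hi in((.035,.05),(.05,.065),(.065,.078),(.005,.028)):
    q=P[st&(P[...,2]>lo)&(P[...,2]<hi)];print(lo,len(q),fit(q),q.mean(0).round(4))
top=st&(P[...,2]>.078);v,u=np.nonzero(top);print("top by px",onz(c,[[(u.min()+u.max())/2,(v.min()+v.max())/2]],.084))
yr=box(303,308,346,346)&(H>18)&(H<35)&(S>110);v,u=np.nonzero(yr);print("yel",len(u),fit(onz(c,np.c_[u,v],.008)))
q=P[box(285,290,365,360)&(P[...,2]>.005)&(P[...,2]<.014)];print("yel depth",q.mean(0).round(4))
br=box(165,295,200,340)&(H>100)&(H<125)&(S>130);v,u=np.nonzero(br);p=onz(c,np.c_[u,v],.008);print("blue",len(u),fit(p))
ur=box(430,230,510,310)
q=P[ur&((H<8)|(H>172))&(S>150)&(P[...,2]>.045)];print("ink rim",((q.min(0)+q.max(0))/2).round(4))
v,u=np.nonzero(box(40,170,130,260)&(H>10)&(H<28)&(S>150));print("tape",fit(onz(c,np.c_[u,v],.012)))
E
```

```text
stamp top 743 [0.459  0.0852 0.0877] [0.3841 0.0857 0.2474] [0.19  0.035 0.339]
0.035 152 (array([0.4641, 0.0845]), np.float64(0.0182)) [0.4493 0.0865 0.0429]
0.05 171 (array([0.464 , 0.0845]), np.float64(0.0181)) [0.4493 0.0852 0.0575]
0.065 217 (array([0.4636, 0.0847]), np.float64(0.0173)) [0.4504 0.0861 0.0724]
0.005 182 (array([0.4637, 0.0847]), np.float64(0.0169)) [0.4504 0.0866 0.0165]
top by px [[0.44255146 0.08656191 0.084     ]]
yel 213 (array([0.5727, 0.1681]), np.float64(0.0223))
yel depth [0.5704 0.1677 0.0075]
blue 88 (array([ 0.5619, -0.0188]), np.float64(0.0228))
ink rim [0.3938 0.2319 0.2309]
tape (array([ 0.4168, -0.1291]), np.float64(0.0295))
```

```bash
python3 -m creep '[{"grip":8.5,"dp":[10,-1.95,10.4],"rotation":[0,0,0]},{"grip":8.5,"dp":[10,-1.95,10.4],"rotation":[0,0,0]},{"grip":8.5,"dp":[10,-1.95,10.4],"rotation":[0,0,0]},{"grip":8.5,"dp":[10,-1.95,10.4],"rotation":[0,0,0]},{"grip":8.5,"dp":[10,-1.95,10.4],"rotation":[0,0,0]}]'
python3 - <<'E'
from h import *
togo([.4638,.0846,.06],yaw=np.pi/2)
c,im,d=snap("w3")
P=cloud(c,d)
def fit(p):
    A=np.c_[2*p[:,:2],np.ones(len(p))];s=np.linalg.lstsq(A,(p[:,:2]**2).sum(1),rcond=None)[0];return s[:2].round(4),np.sqrt(s[2]+s[:2]@s[:2]).round(4)
E
```

```text
time: 2.12
tool_pos: [0.4637, 0.0857, 0.1454]
tcp_rot: [-0.002, 1.578, 0.001]
wrist_force: [-0.9, -0.4, -0.0]
width: 0.995
t 2.12 pos [0.4637 0.0857 0.1454] tilt x [-7.1e-03 -6.0e-04 -1.0e+00] y [-0.002  1.    -0.001] q [ 0.13  -0.073  2.087  0.     1.134 -1.443] F [-0.85 -0.42 -0.01] w 85.0
dp [ 8.54 -0.11  0.07] rot [ 0.002 -0.007  0.001]
```

View pics/w3.png

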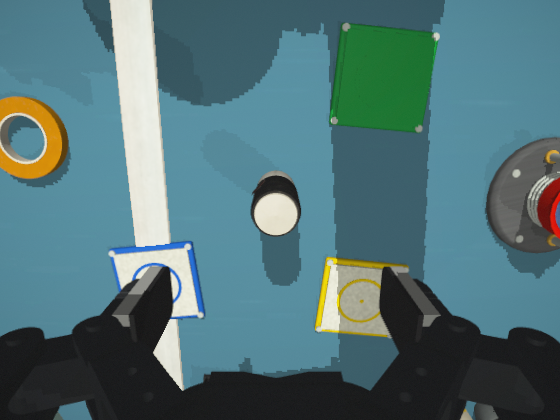

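```bash
python3 - <<'E'
from h import *
f=np.load("w3.npz");c={k:f[k] for k in('fx','fy','cx','cy','dist','rvec','tvec')}
print(proj(c,[[.4638,.0846,.084],[.4638,.0846,0],[.4638,.0846,.15]]))
im=f['im'];hsv=cv2.cvtColor(im,cv2.COLOR_RGB2HSV).astype(int);H,S,V=hsv.transpose(2,0,1)
P=cloud(c,f['d']);st=np.zeros(H.shape,bool);st[160:245,240:310]=1
q=P[st&(P[...,2]>.075)&(V>120)];print(q.mean(0),np.ptp(q,axis=0))
def fit(p):
    A=np.c_[2*p[:,:2],np.ones(len(p))];s=np.linalg.lstsq(A,(p[:,:2]**2).sum(1),rcond=None)[0];return s[:2].round(4),np.sqrt(s[2]+s[:2]@s[:2]).round(4)
v,u=np.nonzero(st&(P[...,2]>.075)&(V>120)&(S<70));h=cv2.convexHull(np.c_[u,v].astype(np.int32))[:,0];print("top",fit(onz(c,h,.084)),u.min(),u.max(),v.min(),v.max())
for z in(.05,.065):
    q=P[st&(abs(P[...,2]-z)<.008)];print(fit(q))
m=np.zeros(H.shape,bool);m[258:305,130:185]=1
m&=(H>100)&(H<125)&(S>100);v,u=np.nonzero(m);print("blue",fit(onz(c,np.c_[u,v],.008)))
m=np.zeros(H.shape,bool);m[276:325,337:390]=1
m&=(H>18)&(H<35)&(S>100);v,u=np.nonzero(m);print("yel",fit(onz(c,np.c_[u,v],.008)))
E
```

```text
[[275.12662797 215.6582361 ]
 [275.28758635 188.49458049]
 [274.89673575 254.5158618 ]]
[0.46223738 0.08470709 0.08463554] [0.08451349 0.03108657 0.23549458]
top (array([0.4573, 0.0862]), np.float64(0.0179)) 254 297 172 234
(array([0.4639, 0.0843]), np.float64(0.0181))
(array([0.4637, 0.0846]), np.float64(0.0178))
blue (array([ 0.5567, -0.0288]), np.float64(0.0224))
yel (array([0.5727, 0.1676]), np.float64(0.0221))
```

```bash
python3 -m creep '[{"grip":8.5,"dp":[4,-0.1,0],"rotation":[0,0,0]},{"grip":8.5,"dp":[7,-0.1,0],"rotation":[0,0,0]},{"grip":8.5,"dp":[8.8,-0.1,0],"rotation":[0,0,0]},{"grip":8.5,"dp":[8.8,-0.1,0],"rotation":[0,0,0]},{"grip":8.5,"dp":[8.8,-0.1,0],"rotation":[0,0,0]}]' 40
python3 - <<'E'
from h import *
togo([.4638,.0846,.06],yaw=np.pi/2)
E
```

```text
time: 2.58
tool_pos: [0.4632, 0.0847, 0.0623]
tcp_rot: [-0.001, 1.572, 0.002]
wrist_force: [0.6, 0.1, 0.2]
width: 0.995
t 2.58 pos [0.4632 0.0847 0.0623] tilt x [-1.4e-03  2.0e-04 -1.0e+00] y [-0.002  1.     0.   ] q [ 0.128  0.019  2.169  0.     0.955 -1.445] F [0.57 0.08 0.19] w 84.9
dp [ 0.23 -0.01  0.06] rot [ 0.002 -0.001 -0.   ]
```

```bash
python3 -m creep '[{"grip":5,"dp":[0.2,0,0],"rotation":[0,0,0]},{"grip":3,"dp":[0.2,0,0],"rotation":[0,0,0]},{"grip":2.5,"dp":[0.2,0,0],"rotation":[0,0,0]},{"grip":2.5,"dp":[0.2,0,0],"rotation":[0,0,0]},{"grip":2.5,"dp":[0.2,0,0],"rotation":[0,0,0]}]' 60
python3 -m creep '[{"grip":2.5,"dp":[0,0,0],"rotation":[0,0,0]},{"grip":2.5,"dp":[0,0,0],"rotation":[0,0,0]},{"grip":2.5,"dp":[0,0,0],"rotation":[0,0,0]},{"grip":2.5,"dp":[0,0,0],"rotation":[0,0,0]},{"grip":2.5,"dp":[0,0,0],"rotation":[0,0,0]}]'
python3 -m creep '[{"grip":2.5,"dp":[0,0,0],"rotation":[0,0,0]},{"grip":2.5,"dp":[0,0,0],"rotation":[0,0,0]},{"grip":2.5,"dp":[0,0,0],"rotation":[0,0,0]},{"grip":2.5,"dp":[0,0,0],"rotation":[0,0,0]},{"grip":2.5,"dp":[0,0,0],"rotation":[0,0,0]}]'
```

```text
time: 3.0
tool_pos: [0.4649, 0.0836, 0.0611]
tcp_rot: [0.0, 1.569, 0.0]
wrist_force: [0.5, 0.6, -0.5]
width: 0.302
time: 3.42
tool_pos: [0.464, 0.0834, 0.06]
tcp_rot: [-0.0, 1.571, 0.0]
wrist_force: [-0.3, 0.4, 0.6]
width: 0.292
time: 3.83
tool_pos: [0.4641, 0.0835, 0.06]
tcp_rot: [-0.0, 1.571, 0.0]
wrist_force: [-0.2, -0.6, 1.1]
width: 0.295
```

```bash
python3 - <<'E'
from h import *
c,im,d=snap("w4")
im,d=bot.read_camera("scene"); a=im[150:300,180:380,::-1]; cv2.imwrite("pics/s4.png",cv2.resize(a,(800,600),interpolation=cv2.INTER_CUBIC))
E
```

```text
(no output)
```

View pics/w4.png

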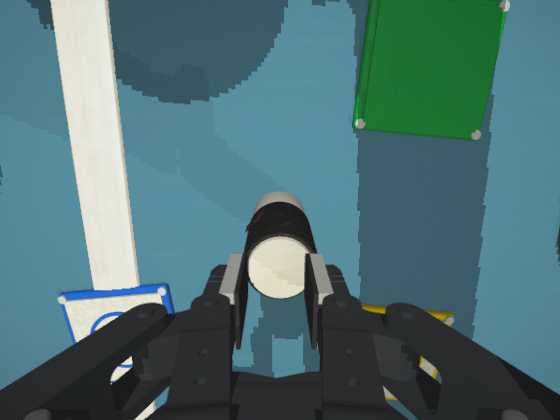

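View pics/s4.png

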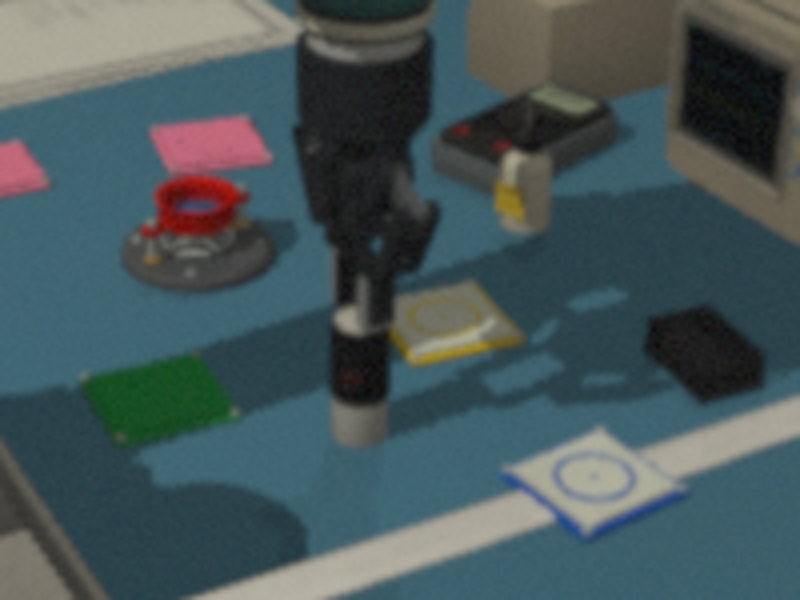

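```bash
python3 - <<'E'
from h import *
f=np.load("w4.npz");c={k:f[k] for k in('fx','fy','cx','cy','dist','rvec','tvec')}
P=cloud(c,f['d'])
print(proj(c,[[.4641,.0835,.084],[.4641,.0835,.046],[.453,.0835,.046],[.453,.0835,.065]]).round())
for v in(245,258,265,275,290,310,330):
    print(v,[(u,*(P[v,u]*1000).round().astype(int)) for u in range(224,336,6)])
E
python3 -m creep '[{"grip":2.0,"dp":[0,0,0],"rotation":[0,0,0]},{"grip":2.0,"dp":[0,0,0],"rotation":[0,0,0]}]'
```

```text
[[277. 272.]
 [277. 241.]
 [277. 221.]
 [277. 234.]]
245 [(224, np.int64(485), np.int64(48), np.int64(1)), (230, np.int64(485), np.int64(52), np.int64(2)), (236, np.int64(485), np.int64(56), np.int64(2)), (242, np.int64(485), np.int64(60), np.int64(2)), (248, np.int64(454), np.int64(70), np.int64(77)), (254, np.int64(453), np.int64(73), np.int64(80)), (260, np.int64(452), np.int64(76), np.int64(82)), (266, np.int64(452), np.int64(79), np.int64(82)), (272, np.int64(452), np.int64(81), np.int64(82)), (278, np.int64(452), np.int64(84), np.int64(83)), (284, np.int64(452), np.int64(86), np.int64(82)), (290, np.int64(452), np.int64(89), np.int64(82)), (296, np.int64(452), np.int64(92), np.int64(82)), (302, np.int64(452), np.int64(94), np.int64(81)), (308, np.int64(453), np.int64(97), np.int64(80)), (314, np.int64(455), np.int64(101), np.int64(73)), (320, np.int64(484), np.int64(113), np.int64(2)), (326, np.int64(485), np.int64(117), np.int64(1)), (332, np.int64(485), np.int64(121), np.int64(2))]
258 [(224, np.int64(494), np.int64(47), np.int64(2)), (230, np.int64(453), np.int64(64), np.int
[... 5076 characters left out ...]
64(553), np.int64(76), np.int64(0)), (272, np.int64(553), np.int64(80), np.int64(1)), (278, np.int64(552), np.int64(85), np.int64(1)), (284, np.int64(553), np.int64(89), np.int64(0)), (290, np.int64(552), np.int64(93), np.int64(2)), (296, np.int64(551), np.int64(98), np.int64(3)), (302, np.int64(552), np.int64(102), np.int64(2)), (308, np.int64(552), np.int64(107), np.int64(2)), (314, np.int64(467), np.int64(96), np.int64(123)), (320, np.int64(462), np.int64(97), np.int64(129)), (326, np.int64(447), np.int64(95), np.int64(151)), (332, np.int64(447), np.int64(97), np.int64(151))]
time: 4.1
tool_pos: [0.4641, 0.0835, 0.06]
tcp_rot: [-0.0, 1.571, 0.0]
wrist_force: [-0.4, -0.3, 0.3]
width: 0.234
```

The pads closed to 25 mm in free air. Depth shows the fingertips at z≈0.09, just above the stamp top at 0.084, although the reported TCP of 0.060 implies tips at 0.046. Before relying on this I'll check it against the other images.

```bash
python3 - <<'E'
from h import *
for n,tz,y in(("w1",.2507,.3289),("w2",.2498,.1042),("w3",.1454,.0857),("w4",.060,.0835)):
    f=np.load(n+".npz");c={k:f[k] for k in('fx','fy','cx','cy','dist','rvec','tvec')}
    P=cloud(c,f['d']); Rm=R.from_rotvec(c['rvec']).as_matrix();o=-Rm.T@c['tvec']
    dy=abs(P[...,1]-y)
    m=(f['d']>0)&(f['d']<.26)&(dy<.06)&(P[...,2]>tz-.03)
    m[:, 246:306]&=False
    q=P[m]
    print(n,"cam-tcp z",round(o[2]-tz,4),"lowest finger z - tcp",np.percentile(q[:,2],[0.5,2,5])-tz,"x of low",np.median(q[q[:,2]<np.percentile(q[:,2],2),0]).round(4))
im,d=bot.read_camera("scene");c=bot.get_calibration("scene");P=cloud(c,d)
a=P[200:240,255:300]
m=(abs(a[...,0]-.46)<.03)&(abs(a[...,1]-.083)<.03)
for v in range(200,250,3):
    print(v,[tuple((P[v,u]*1000).round().astype(int).tolist()) for u in range(262,282,4)])
E
```

```text
w1 cam-tcp z 0.1668 lowest finger z - tcp [0.03976633 0.04441362 0.05072898] x of low 0.359
w2 cam-tcp z 0.1669 lowest finger z - tcp [0.03997059 0.04437515 0.05064356] x of low 0.3574
w3 cam-tcp z 0.1675 lowest finger z - tcp [0.03997996 0.04442041 0.050777  ] x of low 0.4617
w4 cam-tcp z 0.167 lowest finger z - tcp [0.02026085 0.03882451 0.05196405] x of low 0.4539
200 [(446, 94, 157), (444, 73, 167), (450, 64, 170), (453, 51, 175), (455, 38, 181)]
203 [(444, 91, 152), (444, 72, 160), (449, 63, 163), (457, 59, 163), (451, 30, 178)]
206 [(450, 102, 137), (445, 74, 152), (448, 61, 157), (458, 60, 155), (448, 25, 174)]
209 [(448, 98, 131), (458, 97, 129), (449, 63, 148), (458, 60, 147), (450, 28, 165)]
212 [(552, 296, 0), (457, 96, 123), (450, 64, 140), (449, 43, 150), (451, 30, 156)]
215 [(544, 281, -1), (455, 92, 117), (451, 67, 130), (450, 45, 141), (452, 32, 147)]
218 [(536, 265, 0), (456, 94, 108), (449, 62, 125), (450, 45, 134), (457, 40, 135)]
221 [(528, 250, 1), (456, 95, 99), (452, 68, 114), (459, 61, 115), (467, 57, 115)]
224 [(518, 233, 3), (455, 92, 93), (451, 66, 107), (457, 58, 109), (468, 59, 106)]
227 [(513, 223, 0), (455, 91, 85), (452, 68, 98), (457, 58, 102), (545, 192, 7)]
230 [(507, 211, -1), (450, 83, 83), (452, 68, 90), (458, 59, 93), (539, 181, 5)]
233 [(496, 189, 4), (446, 75, 80), (454, 72, 79), (464, 70, 78), (532, 168, 5)]
236 [(492, 183, -1), (446, 76, 71), (453, 69, 73), (465, 72, 68), (528, 162, 0)]
239 [(484, 168, 1), (446, 75, 63), (454, 71, 63), (463, 68, 62), (521, 150, 0)]
242 [(477, 155, 1), (444, 72, 57), (453, 69, 56), (463, 67, 55), (514, 138, 0)]
245 [(471, 143, 1), (446, 75, 47), (453, 68, 49), (463, 68, 46), (508, 126, -1)]
248 [(464, 130, 1), (445, 74, 39), (453, 69, 40), (462, 65, 39), (499, 110, 2)]
```

Both cameras agree: the tips sit about 30 mm above the reported TCP when closed and about 42 mm above when open, so the stated 14 mm ahead is off by roughly 44 mm along the tool axis. Lateral position matches, and nothing was touched. I'll open, go 44 mm lower, and grip again.

```bash
python3 -m creep '[{"grip":8.5,"dp":[0,0,0],"rotation":[0,0,0]},{"grip":8.5,"dp":[-0.5,0.1,0],"rotation":[0,0,0]},{"grip":8.5,"dp":[-0.5,0.1,0],"rotation":[0,0,0]},{"grip":8.5,"dp":[-0.5,0.1,0],"rotation":[0,0,0]},{"grip":8.5,"dp":[-0.5,0.1,0],"rotation":[0,0,0]}]'
python3 -m creep '[{"grip":8.5,"dp":[0,0,0],"rotation":[0,0,0]},{"grip":8.5,"dp":[1,0,0],"rotation":[0,0,0]},{"grip":8.5,"dp":[2,0,0],"rotation":[0,0,0]},{"grip":8.5,"dp":[3,0,0],"rotation":[0,0,0]},{"grip":8.5,"dp":[3,0,0],"rotation":[0,0,0]}]'
python3 - <<'E'
from h import *
togo([.4638,.0846,.016],yaw=np.pi/2)
snap("w5")
E
```

```text
time: 4.57
tool_pos: [0.4643, 0.0845, 0.0653]
tcp_rot: [-0.0, 1.57, 0.0]
wrist_force: [0.2, -0.2, 0.7]
width: 0.926
time: 4.98
tool_pos: [0.4613, 0.0841, 0.0318]
tcp_rot: [-0.001, 1.576, -0.0]
wrist_force: [-0.9, 0.3, -0.4]
width: 0.998
t 4.98 pos [0.4613 0.0841 0.0318] tilt x [-5.6e-03 -7.0e-04 -1.0e+00] y [-0.     1.    -0.001] q [ 0.127  0.062  2.191 -0.     0.894 -1.444] F [-0.91  0.25 -0.39] w 85.2
dp [1.58 0.05 0.26] rot [ 0.    -0.006  0.001]
```

View pics/w5.png

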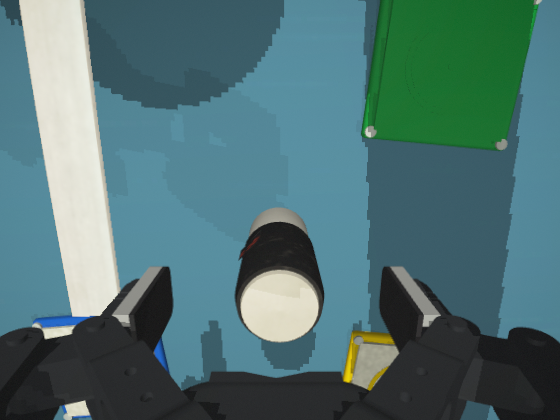

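```bash
python3 -m creep '[{"grip":8.5,"dp":[0.7,0,0],"rotation":[0,0,0]},{"grip":8.5,"dp":[1.4,0,0],"rotation":[0,0,0]},{"grip":8.5,"dp":[1.9,0,0],"rotation":[0,0,0]},{"grip":8.5,"dp":[1.9,0,0],"rotation":[0,0,0]},{"grip":8.5,"dp":[1.9,0,0],"rotation":[0,0,0]}]'
python3 -m creep '[{"grip":6,"dp":[0,0,0],"rotation":[0,0,0]},{"grip":4,"dp":[0,0,0],"rotation":[0,0,0]},{"grip":2.5,"dp":[0,0,0],"rotation":[0,0,0]},{"grip":2.5,"dp":[0,0,0],"rotation":[0,0,0]},{"grip":2.5,"dp":[0,0,0],"rotation":[0,0,0]}]' 60
python3 -m creep '[{"grip":2.5,"dp":[0,0,0],"rotation":[0,0,0]},{"grip":2.5,"dp":[0,0,0],"rotation":[0,0,0]},{"grip":2.5,"dp":[0,0,0],"rotation":[0,0,0]},{"grip":2.5,"dp":[0,0,0],"rotation":[0,0,0]},{"grip":2.5,"dp":[0,0,0],"rotation":[0,0,0]}]'
python3 - <<'E'
from h import *
togo([.4638,.0846,.016],yaw=np.pi/2)
snap("w6")
im,d=bot.read_camera("scene"); a=im[150:300,180:380,::-1]; cv2.imwrite("pics/s6.png",cv2.resize(a,(800,600),interpolation=cv2.INTER_CUBIC))
E
```

```text
time: 5.45
tool_pos: [0.4637, 0.0844, 0.0156]
tcp_rot: [-0.0, 1.572, 0.0]
wrist_force: [0.5, -0.1, -0.6]
width: 0.995
time: 5.87
tool_pos: [0.4645, 0.0845, 0.0165]
tcp_rot: [-0.0, 1.57, 0.0]
wrist_force: [-0.1, -0.0, 1.7]
width: 0.411
time: 6.28
tool_pos: [0.4645, 0.0845, 0.0165]
tcp_rot: [-0.0, 1.57, 0.0]
wrist_force: [-1.7, 0.6, 5.5]
width: 0.406
t 6.28 pos [0.4645 0.0845 0.0165] tilt x [ 7.e-04  1.e-04 -1.e+00] y [-0.  1.  0.] q [ 0.127  0.088  2.199 -0.     0.854 -1.444] F [-1.67  0.64  5.51] w 34.7
dp [ 0.05  0.01 -0.07] rot [ 0.     0.001 -0.   ]
```

View pics/w6.png

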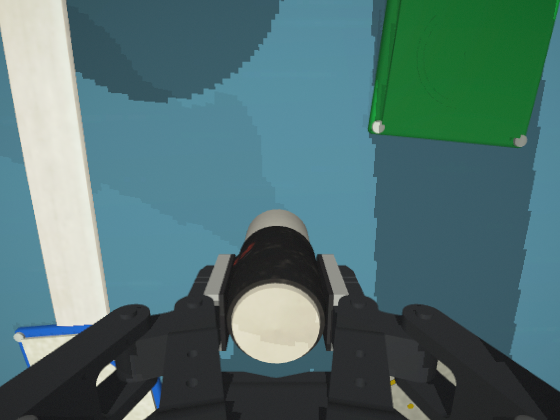

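View pics/s6.png

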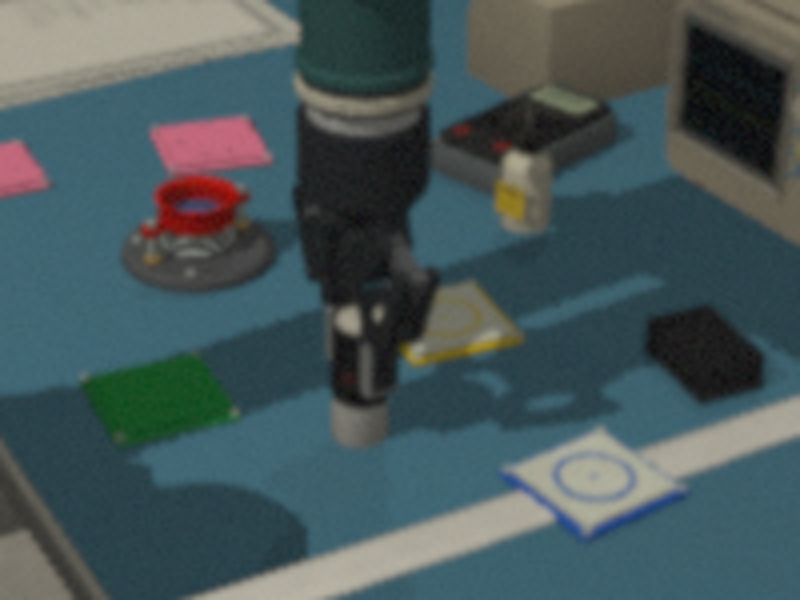

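The stamp is gripped at 34.7 mm with the white foot free. I'll lift it and look again at the cards.

```bash
python3 -m creep '[{"grip":2.5,"dp":[-2,0,0],"rotation":[0,0,0]},{"grip":2.5,"dp":[-5,0,0],"rotation":[0,0,0]},{"grip":2.5,"dp":[-8,0,0],"rotation":[0,0,0]},{"grip":2.5,"dp":[-8,-4,0],"rotation":[0,0,0]},{"grip":2.5,"dp":[-8,-5,0],"rotation":[0,0,0]}]'
python3 -m creep '[{"grip":2.5,"dp":[0,-3,0],"rotation":[0,0,0]},{"grip":2.5,"dp":[0,-6.3,0],"rotation":[0,0,0]},{"grip":2.5,"dp":[0,-6.3,0],"rotation":[0,0,0]},{"grip":2.5,"dp":[0,-6.3,0],"rotation":[0,0,0]},{"grip":2.5,"dp":[0,-6.3,0],"rotation":[0,0,0]}]'
python3 - <<'E'
from h import *
togo([.5575,-.0285,.0965],yaw=np.pi/2)
snap("w7")
E
```

```text
time: 6.8
tool_pos: [0.4659, 0.0324, 0.0981]
tcp_rot: [-0.003, 1.566, 0.0]
wrist_force: [0.0, -0.7, -1.4]
width: 0.407
time: 7.22
tool_pos: [0.4633, -0.0284, 0.0951]
tcp_rot: [0.002, 1.573, -0.0]
wrist_force: [-0.2, 0.8, -1.1]
width: 0.411
t 7.22 pos [ 0.4633 -0.0284  0.0951] tilt x [-1.8e-03  7.0e-04 -1.0e+00] y [0.001 1.    0.001] q [-1.150e-01 -3.600e-02  2.154e+00  1.000e-03  1.025e+00 -1.685e+00] F [-0.19  0.8  -1.09] w 35.1
dp [-0.16  0.    9.42] rot [-0.001 -0.002 -0.001]
```

View pics/w7.png

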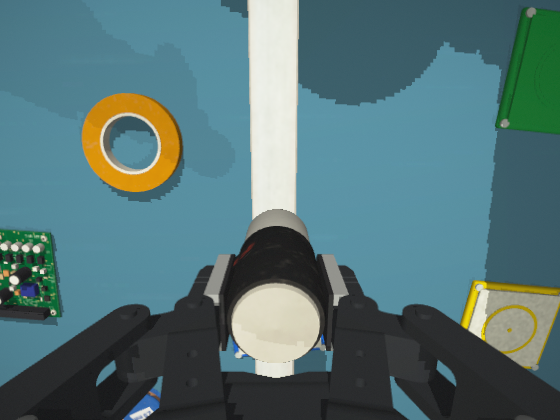

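```bash
python3 - <<'E'
from h import *
def fit(p):
    A=np.c_[2*p[:,:2],np.ones(len(p))];s=np.linalg.lstsq(A,(p[:,:2]**2).sum(1),rcond=None)[0];return s[:2].round(4),np.sqrt(s[2]+s[:2]@s[:2]).round(4)
def go(im,c,lab,cen,r0,r1,hl,hh,smin):
    hsv=cv2.cvtColor(im,cv2.COLOR_RGB2HSV).astype(int);H,S,V=hsv.transpose(2,0,1)
    v,u=np.nonzero((H>hl)&(H<hh)&(S>smin));p=onz(c,np.c_[u,v],.008)
    cen=np.array(cen)
    for _ in range(4):
        d=np.linalg.norm(p[:,:2]-cen,axis=1);k=(d>r0)&(d<r1)
        if k.sum()<20: break
        cen,r=fit(p[k])
    print(lab,k.sum(),cen,r)
f3=np.load("w3.npz");c3={k:f3[k] for k in('fx','fy','cx','cy','dist','rvec','tvec')}
for lab,im,c in(("w3",f3['im'],c3),("top",np.load("top0.npz")['im'],bot.get_calibration("top")),("scene",np.load("scene0.npz")['im'],bot.get_calibration("scene"))):
    go(im,c,lab+" blue",(.557,-.029),.016,.03,98,125,60)
    go(im,c,lab+" yel",(.5727,.168),.016,.03,18,35,60)
for n in("w3","top0","scene0"):
    f=np.load(n+".npz");c=c3 if n=="w3" else bot.get_calibration(n[:-1]);P=cloud(c,f['d'])
    for lab,cen in(("blue",(.557,-.029)),("yel",(.5727,.168))):
        m=(P[...,2]>.005)&(P[...,2]<.013)&(abs(P[...,0]-cen[0])<.052)&(abs(P[...,1]-cen[1])<.052)
        r=cv2.minAreaRect(P[m][:,:2].astype(np.float32)*1000);print(n,lab,r)
E
```

```text
w3 blue 254 [ 0.5568 -0.0288] 0.0224
w3 yel 408 [0.5728 0.1678] 0.0224Traceback (most recent call last):
  File "<stdin>", line 15, in <module>
  File "<stdin>", line 12, in go
UnboundLocalError: cannot access local variable 'r' where it is not associated with a value
```

```bash
python3 -m creep '[{"grip":2.5,"dp":[0,0,4],"rotation":[0,0,0]},{"grip":2.5,"dp":[0,0,7],"rotation":[0,0,0]},{"grip":2.5,"dp":[1,0,9.35],"rotation":[0,0,0]},{"grip":2.5,"dp":[3,0,9.35],"rotation":[0,0,0]},{"grip":2.5,"dp":[5,0,9.35],"rotation":[0,0,0]}]'
python3 -m creep '[{"grip":2.5,"dp":[0,0,0],"rotation":[0,0,0]},{"grip":2.5,"dp":[0,0,0],"rotation":[0,0,0]},{"grip":2.5,"dp":[0,0,0],"rotation":[0,0,0]}]'
python3 - <<'E'
from h import *
togo([.5575,-.0288,.0245],yaw=np.pi/2)
snap("w8")
im,d=bot.read_camera("scene"); a=im[190:310,240:400,::-1]; cv2.imwrite("pics/s8.png",cv2.resize(a,(800,600),interpolation=cv2.INTER_CUBIC))
E
```

```text
time: 7.68
tool_pos: [0.5604, -0.027, 0.0462]
tcp_rot: [-0.002, 1.568, 0.002]
wrist_force: [-0.6, -0.3, -2.4]
width: 0.407
time: 7.93
tool_pos: [0.5577, -0.0277, 0.0464]
tcp_rot: [-0.001, 1.571, 0.001]
wrist_force: [0.4, 0.3, -0.3]
width: 0.405
t 7.93 pos [ 0.5577 -0.0277  0.0464] tilt x [ 0.e+00  1.e-04 -1.e+00] y [-0.001  1.     0.   ] q [-0.094  0.199  2.002  0.     0.941 -1.666] F [ 0.37  0.25 -0.34] w 34.5
dp [ 2.19 -0.11 -0.02] rot [ 0.001  0.    -0.   ]
```

View pics/w8.png

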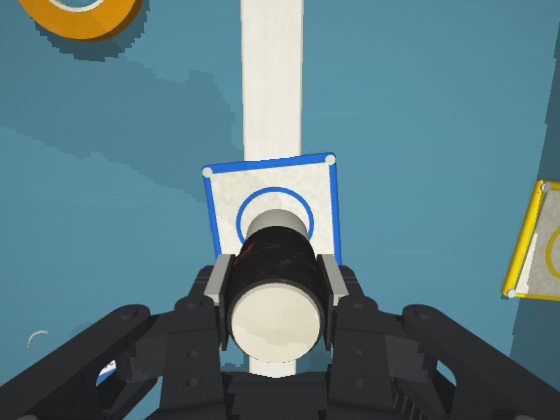

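View pics/s8.png

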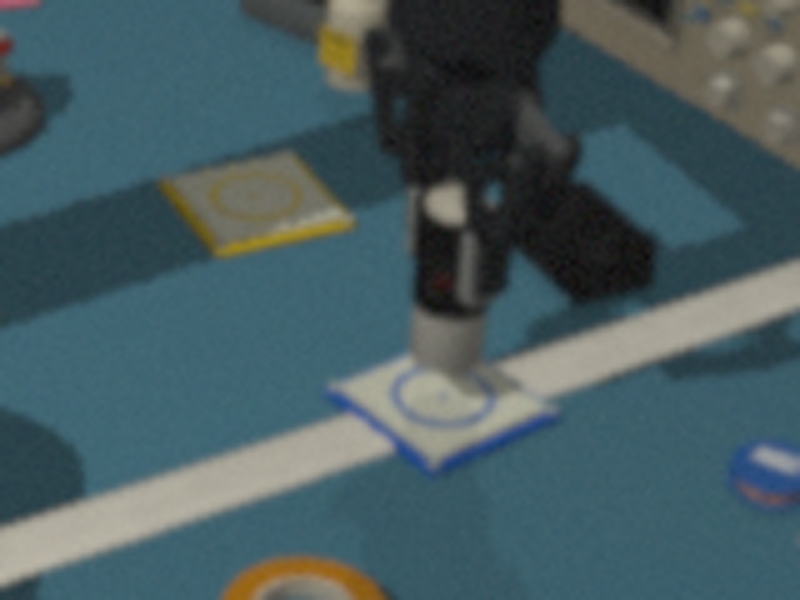

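The stamp hangs upright over the card. The near arc of the blue ring is visible around (275,205), so I can fit it here.

```bash
python3 - <<'E'
from h import *
f=np.load("w8.npz");c={k:f[k] for k in('fx','fy','cx','cy','dist','rvec','tvec')}
im=f['im'];hsv=cv2.cvtColor(im,cv2.COLOR_RGB2HSV).astype(int);H,S,V=hsv.transpose(2,0,1)
def fit(p):
    A=np.c_[2*p[:,:2],np.ones(len(p))];s=np.linalg.lstsq(A,(p[:,:2]**2).sum(1),rcond=None)[0];return s[:2].round(4),np.sqrt(s[2]+s[:2]@s[:2]).round(4)
m=np.zeros(H.shape,bool);m[180:236,230:322]=1;m&=(H>100)&(H<125)&(S>120);v,u=np.nonzero(m);print(len(u),fit(onz(c,np.c_[u,v],.008)))
P=cloud(c,f['d']);s=np.zeros(H.shape,bool);s[205:300,240:312]=1
for z in(.035,.045,.07,.09):
    q=P[s&(abs(P[...,2]-z)<.005)];print(z,len(q),fit(q))
E
```

```text
600 (array([ 0.5567, -0.0291]), np.float64(0.0224))
0.035 283 (array([ 0.5568, -0.0279]), np.float64(0.0169))
0.045 347 (array([ 0.5569, -0.028 ]), np.float64(0.0169))
0.07 511 (array([ 0.557 , -0.0283]), np.float64(0.018))
0.09 732 (array([ 0.5568, -0.0284]), np.float64(0.0177))
```

```bash
python3 -m creep '[{"grip":2.5,"dp":[0.6,-0.1,0],"rotation":[0,0,0]},{"grip":2.5,"dp":[1.3,-0.1,0],"rotation":[0,0,0]},{"grip":2.5,"dp":[1.9,-0.1,0],"rotation":[0,0,0]},{"grip":2.5,"dp":[2.1,-0.1,0],"rotation":[0,0,0]},{"grip":2.5,"dp":[2.2,-0.1,0],"rotation":[0,0,0]}]'
python3 -m creep '[{"grip":2.5,"dp":[0.05,0,0],"rotation":[0,0,0]},{"grip":2.5,"dp":[0.1,0,0],"rotation":[0,0,0]},{"grip":2.5,"dp":[0.1,0,0],"rotation":[0,0,0]}]'
```

```text
time: 8.45
tool_pos: [0.5571, -0.0295, 0.0245]
tcp_rot: [0.0, 1.572, 0.0]
wrist_force: [-4.9, 0.5, 12.9]
width: 0.411
time: 8.7
tool_pos: [0.5572, -0.0296, 0.0245]
tcp_rot: [0.0, 1.572, 0.0]
wrist_force: [-5.7, 1.0, 12.5]
width: 0.411
```

```bash
python3 -m creep '[{"grip":2.5,"dp":[0.05,0,0],"rotation":[0,0,0]},{"grip":2.5,"dp":[0.1,0,0],"rotation":[0,0,0]},{"grip":2.5,"dp":[0.1,0,0],"rotation":[0,0,0]},{"grip":2.5,"dp":[0.1,0,0],"rotation":[0,0,0]}]'
python3 - <<'E'
from h import *
togo([.5575,-.0288,.0245],yaw=np.pi/2)
snap("w9")
E
```

```text
time: 9.03
tool_pos: [0.5573, -0.0295, 0.0245]
tcp_rot: [0.0, 1.572, 0.0]
wrist_force: [-8.2, 1.0, 19.3]
width: 0.41
t 9.03 pos [ 0.5573 -0.0295  0.0245] tilt x [-1.3e-03  1.0e-04 -1.0e+00] y [0. 1. 0.] q [-0.098  0.228  2.015 -0.     0.9   -1.668] F [-8.25  1.04 19.25] w 35.0
dp [-0.    0.07  0.02] rot [-0.    -0.001 -0.   ]
```

View pics/w9.png

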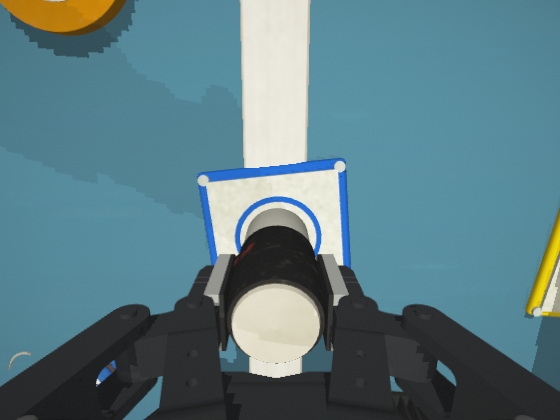

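Blue is stamped, with the foot centred in the ring at about 19 N. Next I lift clear and move to yellow.

```bash
python3 -m creep '[{"grip":2.5,"dp":[-2,0,0],"rotation":[0,0,0]},{"grip":2.5,"dp":[-5,0,0],"rotation":[0,0,0]},{"grip":2.5,"dp":[-7,1,0],"rotation":[0,0,0]},{"grip":2.5,"dp":[-7,4.5,1.6],"rotation":[0,0,0]},{"grip":2.5,"dp":[-7,8,1.6],"rotation":[0,0,0]}]'
python3 -m creep '[{"grip":2.5,"dp":[0,4,0],"rotation":[0,0,0]},{"grip":2.5,"dp":[0,8,0],"rotation":[0,0,0]},{"grip":2.5,"dp":[0,11,0],"rotation":[0,0,0]},{"grip":2.5,"dp":[1,11.75,0],"rotation":[0,0,0]},{"grip":2.5,"dp":[2,11.75,0],"rotation":[0,0,0]}]'
python3 -m creep '[{"grip":2.5,"dp":[2,0,0],"rotation":[0,0,0]},{"grip":2.5,"dp":[2.5,0,0],"rotation":[0,0,0]},{"grip":2.5,"dp":[2.5,0,0],"rotation":[0,0,0]},{"grip":2.5,"dp":[2.5,0,0],"rotation":[0,0,0]}]'
python3 - <<'E'
from h import *
togo([.5735,.168,.0245],yaw=np.pi/2)
c,im,d=snap("w10")
hsv=cv2.cvtColor(im,cv2.COLOR_RGB2HSV).astype(int);H,S,V=hsv.transpose(2,0,1)
def fit(p):
    A=np.c_[2*p[:,:2],np.ones(len(p))];s=np.linalg.lstsq(A,(p[:,:2]**2).sum(1),rcond=None)[0];return s[:2].round(4),np.sqrt(s[2]+s[:2]@s[:2]).round(4)
v,u=np.nonzero((H>18)&(H<35)&(S>90));p=onz(c,np.c_[u,v],.008)
r=np.linalg.norm(p[:,:2]-[.5728,.168],axis=1);k=(r>.018)&(r<.027);print(k.sum(),fit(p[k]))
P=cloud(c,d);s=np.zeros(H.shape,bool);s[205:300,240:312]=1
for z in(.035,.045,.07,.09):
    q=P[s&(abs(P[...,2]-z)<.005)];print(z,len(q),fit(q))
E
```

```text
time: 9.5
tool_pos: [0.5777, 0.0502, 0.0948]
tcp_rot: [0.003, 1.563, -0.003]
wrist_force: [1.1, 0.5, -1.4]
width: 0.406
time: 9.92
tool_pos: [0.574, 0.1703, 0.0719]
tcp_rot: [-0.002, 1.569, 0.003]
wrist_force: [-0.2, -1.2, -0.4]
width: 0.405
time: 10.25
tool_pos: [0.5728, 0.1665, 0.046]
tcp_rot: [0.0, 1.573, -0.002]
wrist_force: [-0.3, -0.1, 0.0]
width: 0.407
t 10.25 pos [0.5728 0.1665 0.046 ] tilt x [-2.4e-03 -9.0e-04 -1.0e+00] y [ 0.001  1.    -0.001] q [ 0.241  0.266  1.918 -0.     0.96  -1.328] F [-0.35 -0.05  0.01] w 34.8
dp [2.15 0.15 0.08] rot [-0.001 -0.002  0.001]
730 (array([0.5727, 0.1677]), np.float64(0.0224))
0.035 288 (array([0.572 , 0.1662]), np.float64(0.017))
0.045 352 (array([0.572 , 0.1662]), np.float64(0.0169))
0.07 522 (array([0.5721, 0.1659]), np.float64(0.0179))
0.09 736 (array([0.5719, 0.1658]), np.float64(0.0176))
```

View pics/w10.png

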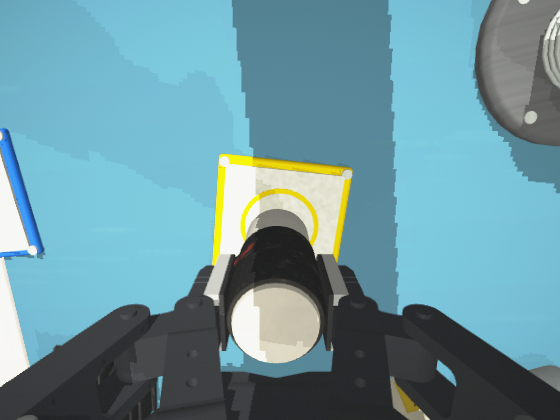

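```bash
python3 -m creep '[{"grip":2.5,"dp":[0.6,0.1,0.05],"rotation":[0,0,0]},{"grip":2.5,"dp":[1.3,0.1,0.05],"rotation":[0,0,0]},{"grip":2.5,"dp":[1.9,0.1,0.05],"rotation":[0,0,0]},{"grip":2.5,"dp":[2.1,0.1,0.05],"rotation":[0,0,0]},{"grip":2.5,"dp":[2.3,0.1,0.05],"rotation":[0,0,0]}]'
python3 -m creep '[{"grip":2.5,"dp":[0.1,0,0],"rotation":[0,0,0]},{"grip":2.5,"dp":[0.2,0,0],"rotation":[0,0,0]},{"grip":2.5,"dp":[0.2,0,0],"rotation":[0,0,0]},{"grip":2.5,"dp":[0.2,0,0],"rotation":[0,0,0]}]'
python3 - <<'E'
from h import *
togo([.5735,.168,.0245],yaw=np.pi/2)
snap("w11")
E
```

```text
time: 10.72
tool_pos: [0.5736, 0.1688, 0.0245]
tcp_rot: [-0.001, 1.572, -0.0]
wrist_force: [-6.6, -0.9, 17.3]
width: 0.407
time: 11.05
tool_pos: [0.5737, 0.1688, 0.0245]
tcp_rot: [-0.001, 1.572, -0.0]
wrist_force: [-7.8, -1.6, 14.7]
width: 0.409
t 11.05 pos [0.5737 0.1688 0.0245] tilt x [-1.2e-03 -8.0e-04 -1.0e+00] y [-0.001  1.    -0.001] q [ 2.450e-01  2.950e-01  1.928e+00 -1.000e-03  9.200e-01 -1.326e+00] F [-7.78 -1.56 14.73] w 34.9
dp [-0.   -0.08 -0.02] rot [ 0.001 -0.001  0.001]
```

View pics/w11.png

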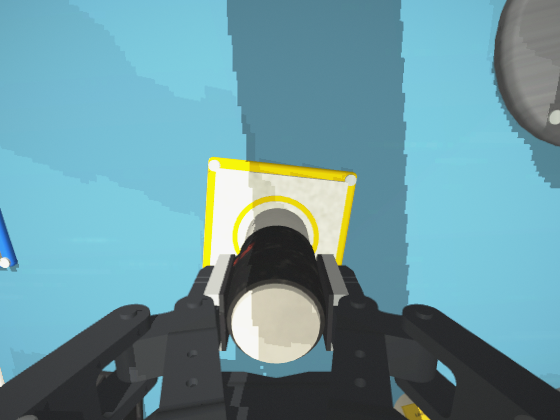

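```bash
python3 -m creep '[{"grip":2.5,"dp":[0.1,0,0],"rotation":[0,0,0]},{"grip":2.5,"dp":[0.1,0,0],"rotation":[0,0,0]},{"grip":2.5,"dp":[0.1,0,0],"rotation":[0,0,0]}]'
python3 -m creep '[{"grip":2.5,"dp":[-2,0,0],"rotation":[0,0,0]},{"grip":2.5,"dp":[-5,0,0],"rotation":[0,0,0]},{"grip":2.5,"dp":[-9,0,0],"rotation":[0,0,0]},{"grip":2.5,"dp":[-11,2,0],"rotation":[0,0,0]},{"grip":2.5,"dp":[-11,4,-2],"rotation":[0,0,0]}]'
python3 - <<'E'
from h import *
togo([.4695,.331,.12],yaw=np.pi/2)
E
```

```text
time: 11.35
tool_pos: [0.5738, 0.1688, 0.0244]
tcp_rot: [-0.001, 1.572, -0.0]
wrist_force: [-8.8, -2.6, 21.7]
width: 0.408
time: 11.77
tool_pos: [0.5616, 0.2104, 0.1387]
tcp_rot: [0.005, 1.556, 0.001]
wrist_force: [0.1, 0.1, -0.4]
width: 0.404
t 11.77 pos [0.5616 0.2104 0.1387] tilt x [ 0.0148  0.0043 -0.9999] y [0.002 1.    0.004] q [ 3.170e-01  1.640e-01  1.854e+00 -1.000e-03  1.109e+00 -1.251e+00] F [ 0.14  0.09 -0.38] w 34.5
dp [ 1.78 12.03 -9.27] rot [-0.002  0.015 -0.004]
```

```bash
python3 -m creep '[{"grip":2.5,"dp":[0,3.2,-2.3],"rotation":[0,0,0]},{"grip":2.5,"dp":[0,6.4,-4.6],"rotation":[0,0,0]},{"grip":2.5,"dp":[0,9.6,-6.9],"rotation":[0,0,0]},{"grip":2.5,"dp":[1.5,12.2,-8.4],"rotation":[0,0,0]},{"grip":2.5,"dp":[3,12.2,-8.4],"rotation":[0,0,0]}]'
python3 -m creep '[{"grip":2.5,"dp":[0.5,0,0],"rotation":[0,0,0]},{"grip":2.5,"dp":[1,0,0],"rotation":[0,0,0]},{"grip":2.5,"dp":[1,0,0],"rotation":[0,0,0]},{"grip":2.5,"dp":[1,0,0],"rotation":[0,0,0]}]'
cat > m.py <<'E'
from h import *
import sys
togo([.4695,.331,.0505],yaw=np.pi/2)
c,im,d=snap(sys.argv[1])
hsv=cv2.cvtColor(im,cv2.COLOR_RGB2HSV).astype(int);H,S,V=hsv.transpose(2,0,1)
def fit(p):
    A=np.c_[2*p[:,:2],np.ones(len(p))];s=np.linalg.lstsq(A,(p[:,:2]**2).sum(1),rcond=None)[0];return s[:2].round(4),np.sqrt(s[2]+s[:2]@s[:2]).round(4)
P=cloud(c,d);s=np.zeros(H.shape,bool);s[195:300,236:316]=1
red=((H<8)|(H>172))&(S>150)
for z in(.075,.085,.1,.12):
    q=P[s&~red&(abs(P[...,2]-z)<.005)]
    if len(q)>9:print(z,len(q),fit(q))
b=(S<70)&(P[...,2]>.008)&(P[...,2]<.016)&(np.hypot(P[...,0]-.469,P[...,1]-.331)<.065)
b=cv2.morphologyEx(b.astype(np.uint8),cv2.MORPH_OPEN,np.ones((3,3)))
h=cv2.convexHull(np.argwhere(b)[:,::-1].astype(np.int32))[:,0];p=onz(c,h,.012);r=np.hypot(*(p[:,:2]-[.469,.331]).T);print("base",fit(p[r>.05]),(r>.05).sum())
q=P[red&(P[...,2]>.044)&(P[...,2]<.056)&(np.hypot(P[...,0]-.469,P[...,1]-.331)<.045)];print("red",len(q),np.median(q[:,2]),q.min(0).round(4),q.max(0).round(4))
E
python3 m.py w12
```

```text
time: 12.18
tool_pos: [0.4681, 0.3361, 0.1022]
tcp_rot: [-0.0, 1.569, 0.007]
wrist_force: [0.3, -0.7, -0.3]
width: 0.407
time: 12.52
tool_pos: [0.4707, 0.3302, 0.0911]
tcp_rot: [0.001, 1.571, -0.001]
wrist_force: [0.3, 1.0, -0.2]
width: 0.408
t 12.52 pos [0.4707 0.3302 0.0911] tilt x [-0.e+00 -2.e-04 -1.e+00] y [ 0.001  1.    -0.   ] q [ 0.569  0.176  1.935 -0.     1.031 -1.001] F [ 0.25  1.03 -0.23] w 34.9
dp [ 4.06  0.08 -0.12] rot [-0.001 -0.     0.   ]
0.075 148 (array([0.4699, 0.33  ]), np.float64(0.0169))
0.085 313 (array([0.4699, 0.3299]), np.float64(0.0169))
0.1 293 (array([0.4698, 0.3298]), np.float64(0.0169))
0.12 592 (array([0.4705, 0.3293]), np.float64(0.0184))
base (array([0.4686, 0.3308]), np.float64(0.0522)) 41
red 1926 0.04891589181189618 [0.4408 0.3019 0.044 ] [0.4876 0.3602 0.0514]
```

View pics/w12.png

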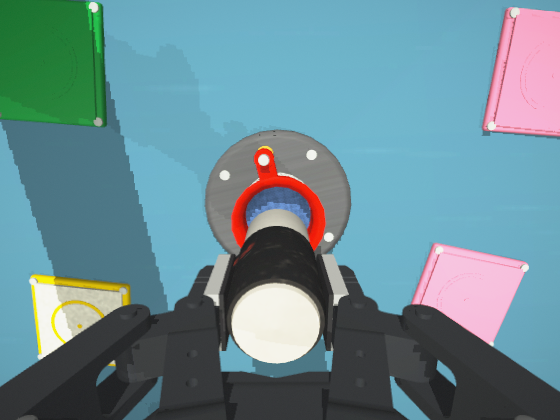

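The foot is centred over the cup to within about 1 mm. I'll descend gradually.

```bash
python3 -m creep '[{"grip":2.5,"dp":[0.8,0.1,0],"rotation":[0,0,0]},{"grip":2.5,"dp":[1.6,0.1,0],"rotation":[0,0,0]},{"grip":2.5,"dp":[2.4,0.1,0],"rotation":[0,0,0]},{"grip":2.5,"dp":[2.7,0.1,0],"rotation":[0,0,0]},{"grip":2.5,"dp":[2.7,0.1,0],"rotation":[0,0,0]}]'
python3 m.py w13
```

```text
time: 12.98
tool_pos: [0.4689, 0.331, 0.0622]
tcp_rot: [-0.001, 1.574, -0.001]
wrist_force: [-0.2, 0.1, -0.0]
width: 0.409
t 12.98 pos [0.4689 0.331  0.0622] tilt x [-0.0027 -0.0018 -1.    ] y [ 0.     1.    -0.002] q [ 0.571  0.209  1.956 -0.     0.98  -0.999] F [-0.22  0.13 -0.04] w 34.9
dp [ 1.17 -0.    0.06] rot [-0.    -0.003  0.002]
0.075 278 (array([0.4679, 0.3306]), np.float64(0.0172))
0.085 514 (array([0.4681, 0.3305]), np.float64(0.0179))
0.1 747 (array([0.4683, 0.3303]), np.float64(0.018))
0.12 1426 (array([0.4659, 0.3303]), np.float64(0.0151))
base (array([0.4685, 0.3308]), np.float64(0.052)) 41
red 2115 0.04893143074698328 [0.4406 0.302  0.044 ] [0.4794 0.36   0.0511]
```

View pics/w13.png

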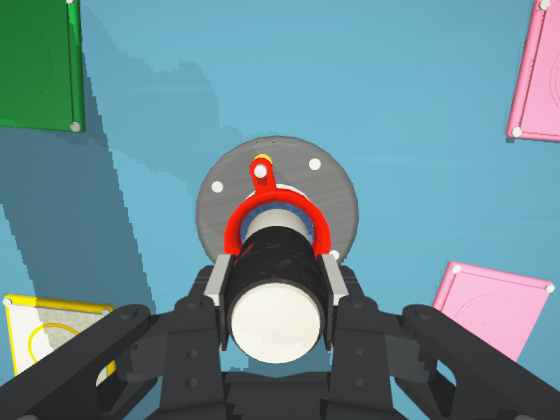

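```bash
python3 -m creep '[{"grip":2.5,"dp":[0.5,0,0.1],"rotation":[0,0,0]},{"grip":2.5,"dp":[1.0,0,0.1],"rotation":[0,0,0]},{"grip":2.5,"dp":[1.3,0,0.1],"rotation":[0,0,0]},{"grip":2.5,"dp":[1.6,0,0.1],"rotation":[0,0,0]},{"grip":2.5,"dp":[1.6,0,0.1],"rotation":[0,0,0]}]'
python3 -m creep '[{"grip":2.5,"dp":[0.2,0,0],"rotation":[0,0,0]},{"grip":2.5,"dp":[0.5,0,0],"rotation":[0,0,0]},{"grip":2.5,"dp":[0.8,0,0],"rotation":[0,0,0]},{"grip":2.5,"dp":[0.8,0,0],"rotation":[0,0,0]},{"grip":2.5,"dp":[0.8,0,0],"rotation":[0,0,0]}]'
python3 m.py w14
```

```text
time: 13.45
tool_pos: [0.4711, 0.332, 0.0478]
tcp_rot: [-0.0, 1.571, 0.0]
wrist_force: [-0.4, -0.1, 2.9]
width: 0.409
time: 13.87
tool_pos: [0.4712, 0.332, 0.0405]
tcp_rot: [-0.0, 1.571, 0.0]
wrist_force: [-1.6, -1.7, 6.1]
width: 0.41
t 13.87 pos [0.4712 0.332  0.0405] tilt x [ 3.e-04  1.e-04 -1.e+00] y [-0.  1.  0.] q [ 0.571  0.237  1.967 -0.     0.937 -1.   ] F [-1.63 -1.65  6.06] w 35.0
dp [-1.   -0.1  -0.17] rot [ 0.  0. -0.]
0.075 721 (array([0.4706, 0.3311]), np.float64(0.0182))
0.085 806 (array([0.4703, 0.3313]), np.float64(0.0177))
0.1 1792 (array([0.4665, 0.3312]), np.float64(0.0133))
base (array([0.4684, 0.3308]), np.float64(0.0521)) 37
  return _methods._mean(a, axis=axis, dtype=dtype,
  ret = ret.dtype.type(ret / rcount)
Traceback (most recent call last):
  File "m.py", line 16, in <module>
    q=P[red&(P[...,2]>.044)&(P[...,2]<.056)&(np.hypot(P[...,0]-.469,P[...,1]-.331)<.045)];print("red",len(q),np.median(q[:,2]),q.min(0).round(4),q.max(0).round(4))
                                                                                                                               ~~~~~^^^
ValueError: zero-size array to reduction operation minimum which has no identity
```

View pics/w14.png

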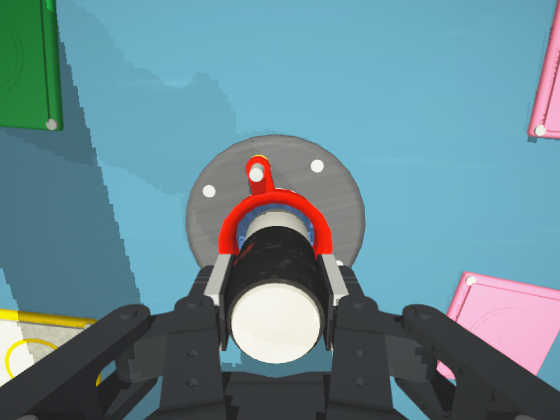

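```bash
python3 -m creep '[{"grip":2.5,"dp":[0.15,-0.05,0],"rotation":[0,0,0]},{"grip":2.5,"dp":[0.32,-0.05,0],"rotation":[0,0,0]},{"grip":2.5,"dp":[0.32,-0.05,0],"rotation":[0,0,0]},{"grip":2.5,"dp":[0.32,-0.05,0],"rotation":[0,0,0]},{"grip":2.5,"dp":[0.32,-0.05,0],"rotation":[0,0,0]}]'
python3 - <<'E'
from h import *
togo([.4695,.331,.0375],yaw=np.pi/2)
for n in("w12","w13","w14","now"):
    if n=="now": snap("w15");n="w15"
    f=np.load(n+".npz");c={k:f[k] for k in('fx','fy','cx','cy','dist','rvec','tvec')}
    H,S,V=cv2.cvtColor(f['im'],cv2.COLOR_RGB2HSV).astype(int).transpose(2,0,1);P=cloud(c,f['d'])
    r=np.hypot(P[...,0]-.469,P[...,1]-.331)
    q=P[((H<8)|(H>172))&(S>150)&(r>.025)&(r<.03)][:,2];print(n,len(q),"rim z",np.percentile(q,[50,80,95]).round(4))
E
```

```text
time: 14.33
tool_pos: [0.4713, 0.332, 0.0378]
tcp_rot: [0.001, 1.57, 0.001]
wrist_force: [-2.9, -1.2, 7.2]
width: 0.412
t 14.33 pos [0.4713 0.332  0.0378] tilt x [ 5.e-04  9.e-04 -1.e+00] y [-0.     1.     0.001] q [ 5.700e-01  2.400e-01  1.969e+00  1.000e-03  9.310e-01 -1.001e+00] F [-2.89 -1.15  7.19] w 35.2
dp [ 0.03 -0.1  -0.18] rot [ 0.     0.001 -0.001]
w12 1298 rim z [0.0492 0.0498 0.0503]
w13 1494 rim z [0.0492 0.0498 0.0503]
w14 1614 rim z [0.0392 0.0398 0.0403]
w15 1618 rim z [0.0365 0.0371 0.0376]
```

```bash
python3 -m creep '[{"grip":2.5,"dp":[0.06,0,0],"rotation":[0,0,0]},{"grip":2.5,"dp":[0.06,0,0],"rotation":[0,0,0]},{"grip":2.5,"dp":[0.06,0,0],"rotation":[0,0,0]},{"grip":2.5,"dp":[0.06,0,0],"rotation":[0,0,0]},{"grip":2.5,"dp":[0.06,0,0],"rotation":[0,0,0]}]'
python3 - <<'E'
from h import *
snap("w16");f=np.load("w16.npz");c={k:f[k] for k in('fx','fy','cx','cy','dist','rvec','tvec')}
H,S,V=cv2.cvtColor(f['im'],cv2.COLOR_RGB2HSV).astype(int).transpose(2,0,1);P=cloud(c,f['d'])
r=np.hypot(P[...,0]-.469,P[...,1]-.331)
q=P[((H<8)|(H>172))&(S>150)&(r>.025)&(r<.03)][:,2];print(len(q),"rim z",np.percentile(q,[50,80,95]).round(4))
im,d=bot.read_camera("scene"); a=im[140:290,180:380,::-1]; cv2.imwrite("pics/s16.png",cv2.resize(a,(800,600),interpolation=cv2.INTER_CUBIC))
im,d=bot.read_camera("top");cv2.imwrite("pics/t16.png",im[:,:,::-1])
togo([.4695,.331,.0375],yaw=np.pi/2)
E
```

```text
time: 14.8
tool_pos: [0.4713, 0.332, 0.0373]
tcp_rot: [0.001, 1.57, 0.001]
wrist_force: [-3.2, -0.4, 8.0]
width: 0.409
1612 rim z [0.036  0.0366 0.0371]
t 14.95 pos [0.4713 0.332  0.0373] tilt x [ 6.e-04  9.e-04 -1.e+00] y [-0.     1.     0.001] q [ 5.700e-01  2.410e-01  1.970e+00  1.000e-03  9.300e-01 -1.001e+00] F [-3.   -0.41  6.96] w 34.7
dp [-0.02 -0.1  -0.18] rot [ 0.     0.001 -0.001]
```

View pics/s16.png

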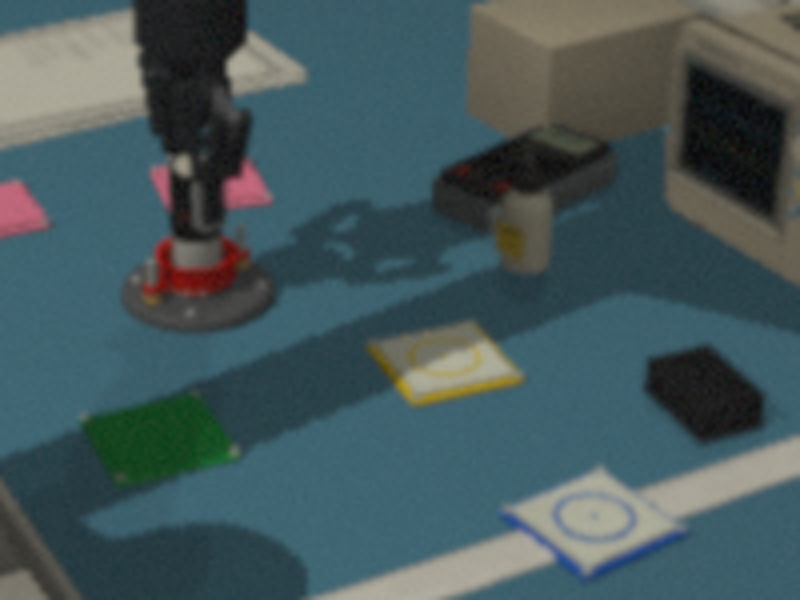

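View pics/w16.png

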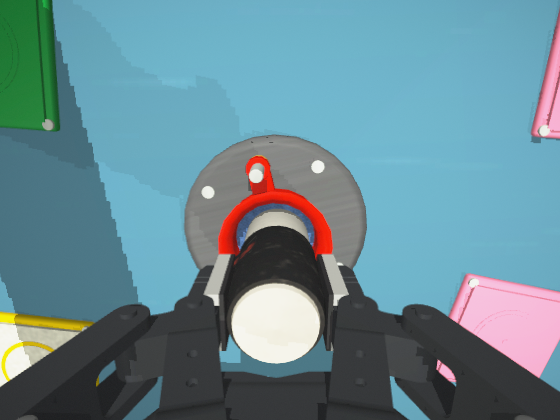

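View pics/t16.png

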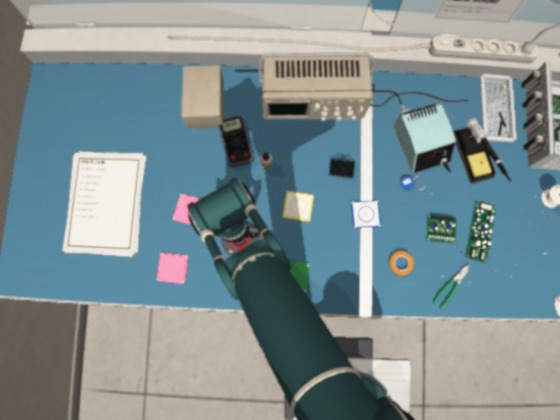

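The stamp stands upright in the cup at (275,225) in the wrist view, with the ring pressed 13.2 of 14 mm. In the top view the bottle (266,158), heatsink (342,168) and tape (402,263) are where they started.

```bash
python3 -c "
from workcell import bot
print(bot.finish_job())"
```

```text
the job is handed in; nothing more can be done
None
```

The job is done and handed in at about 15 s. I stamped the blue card first, at about 19 N. I then lifted clear, stamped the yellow card at about 22 N, and set the stamp foot-down in the red sprung ring. It is still gripped and pressed there.

**Last checks**
- **Stamping:** the foot sat inside the printed ring on both cards, and wrist-camera fits put it about 1 mm from centre.
- **Press in the ring:** the cup rim dropped from 49.2 to 36.0 mm, a travel of about 13.2 of 14 mm. The upward force was 7–8 N and the tool was within about 0.001 rad of vertical.
- **Other objects:** the flux bottle, tape and heatsink look unmoved in the before and after top-camera pictures. I compared these by eye and did not measure them again.

**What failed or disagreed**
- **Fingertip position:** the cameras put the fingertips about 44 mm farther back along the tool than the description says. My first grasp therefore closed on air just above the stamp without touching it. I corrected the height from the images and the second grasp held.
- **Sideways force:** the wrist showed up to about 9 N sideways while pressing on the cards. Neither foot position shifted visibly.

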